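# Brush out a fastener canister and lock its cap

## Task

Brush out the empty canister that is clamped to the bench: run the long brush inside it right down to the floor and back up to the mouth, three times over. Then stand the brush upright on its steel tray again, and after that close the canister: lower the cap over the neck with its grip bar across the two lugs, fully home, and turn it about a quarter turn, either way, until the bar is in line with the lugs (along the base plate's long side). Do not shift or knock over the jar, the spanner or the bin of bolts.

Things in the scene. Friction and masses are not known exactly. Their poses are not given: they have to be found in the camera images.
- canister_floor (a point): Centre of the canister's inside floor, 13 mm above the bench. The canister: upright open white plastic tube, 66 mm outside, 60 mm inside diameter, 112 mm deep inside, fixed immovably on a steel base plate 150 x 100 x 8 mm flat on the bench. x: along the plate's long side, which is also the line of the two neck lugs; z up.
- canister_rim (a point): Centre of the canister's mouth, level with its rim, 125 mm above the bench; axes as canister_floor. On the outside of the neck, at +x and -x, two lugs 18 mm wide stand out to 39 mm from the axis, from 7 to 14 mm below the rim.
- brush_center (a point): Middle of the loose round brush, 100 mm above its lower end; z along the brush, up while it stands. Length 200 mm: rigid black bristle head 48 mm diameter in the lowest 60 mm, steel stem 12 mm diameter, then a wooden handle 22 mm diameter from 120 to 200 mm. Grip it about 160 mm up, so that the fingers stay above the canister's rim (112 mm above its floor). 0.1 to 0.2 kg.
- brush_tip (a point): Centre of the flat lower end of the bristle head, on which the brush stands (100 mm below brush_center); z as brush_center.
- tray_in (a point): Centre of the inner floor of the brush's square steel tray, fixed to the bench: outside 120 x 120 mm, 18 mm high, walls 4 mm, inner floor about 4 mm above the bench. The brush stands in it at the start, up to 28 mm off its centre.
- cap_center (a point): Middle of the loose white round cap, on its axis, 31.5 mm above its lower edge; z up, x along its grip bar. Height 63 mm, outside diameter 91 mm: hollow skirt 0 to 26 mm (inside diameter 85 mm), top plate 26 to 31 mm, above it a straight black grip bar 80 mm long (along x), 16 mm thick, 31 to 63 mm. It starts skirt down on a mat. Fully home on the rim, cap_center is 5.5 mm above canister_rim.
- mat_center (a point): Centre of the top face of the flat black rubber mat, 120 x 120 x 4 mm, fixed to the bench, on which the cap lies at the start.
- jar_center (a point): Bystander: middle of a closed jar, 64 mm diameter, 85 mm high, standing loose on the bench. Leave alone.
- spanner: Bystander: loose steel spanner lying flat on the bench; x along its length; origin at its underside. Leave alone.
- bolt_bin: Bystander: loose open red-brown bin of bolts, 100 x 150 mm, 60 mm high, origin at the centre of its underside, x along its short side. Leave alone.
- brush: The brush as a whole; origin and axes as brush_tip.
- cap: The cap as a whole (0.08 to 0.17 kg); origin on its axis at the skirt's lower edge. Inside that edge at +x and -x (below the bar's ends) two lugs, 20 mm wide, 8 mm high, reach in to 36 mm from the axis. They pass the neck's lugs only if the bar is over 40 degrees off the canister's x axis. Once home the cap turns freely either way, its lugs 4 mm under the neck's; no stop at the locked position.
There are look-alikes about, which are no part of the job. Of the things like the brush, leave any that is blue; of the rest the larger one is meant.

How it is judged (in metres and radians):
On the way, in this order (a step that is already met when the one before it is completed fails the run):
1. the brush is down at the canister's floor for the first time (z of brush_tip in the frame of canister_floor below 0.015 m and horizontal distance between brush_tip and canister_floor below 0.02 m), for 0.04 s.
2. the bristle head is drawn back up to the mouth (z of brush_tip in the frame of canister_floor above 0.045 m), for 0.04 s.
3. the brush is down at the canister's floor for the second time (all of step 1), for 0.04 s.
4. the bristle head is drawn back up to the mouth (z of brush_tip in the frame of canister_floor above 0.045 m), for 0.04 s.
5. the brush is down at the canister's floor for the third time (all of step 3), for 0.04 s.
6. the brush stands upright on its tray, let go (horizontal distance between brush_tip and tray_in below 0.05 m and z of brush_tip in the frame of tray_in below 0.006 m and angle between brush_tip's own z axis and vertical below 0.1 rad and contact force between brush and the fingers below 0.1 N), for 0.2 s.
7. the cap is down on the canister and turned to its locked position (z of cap_center in the frame of canister_rim below 0.009 m and horizontal distance between cap_center and canister_rim below 0.008 m and angle between cap_center's own z axis and vertical below 0.08 rad and angle between the x axis of cap_center and the x axis of canister_rim, either way round below 0.4 rad), for 0.2 s.
At the end, for the whole second after the job is handed in: The brush stands upright (within 0.1 rad) with its foot on the tray's inner floor; the cap sits fully home on the canister (centre less than 9 mm above the rim, within 8 mm of its axis, level within 0.08 rad) with its grip bar within 0.40 rad of the line of the lugs; both let go and at rest (all of step 6 and all of step 7 and linear speed of each of brush, cap below 0.02 m/s and contact force between cap and the fingers below 0.1 N); the robot touches nothing.
It fails at once if a bystander (jar, spanner or bolt bin) is moved more than 20 mm (distance of any of jar_center, spanner, bolt_bin from where it was at the start of the episode above 0.02 m).
It also fails if it takes over 72 s, if anything falls off the work surface, if the arm or the gripper's body presses on something with over 40 N, if the wrist force passes 120 N, or if a joint passes its speed limit or range.

## Robot

A 6-joint arm with a two-finger parallel gripper is mounted at the origin on the work surface. World frame = base frame: x ahead of the robot, y to its left, z up, the work surface at z = 0. Lengths are in m, angles in degrees, forces in N, time in s.
With the tool pointing down it reaches from about 0.4 to 0.825 m from the base axis. Payload 7 kg.
Tool frame: the origin (TCP) lies between the finger pads; the fingertips stand 14 mm ahead of it and the grasp point (between the pads) lies 5 mm behind it; z points along the fingers, y is the line along which they close (so a half turn about z gives the same grasp; the last joint's range is limited). The gripper opens to 88 mm and grips with 3 to 60 N. Pads are 19 mm wide; open, the fingers measure 130 mm over their backs; the gripper's body (78 mm by 193 mm) begins 47 mm behind the grasp point.
Start: joints at [-49.956, 20.546, 0.682, 0, -70.136, -16.507], TCP at [0.27, -0.619, 0.241] pointing down, gripper open.
Joint ranges: [-176.03, 176.03], [-82.01, 121.73], [-58.28, 71.71], [-173.87, 95.51], [-174.79, -0.11], [-173.66, 173.66]. Speed limits (degrees/s): [136.94, 136.94, 172.46, 180, 180, 180].

## Interface

Orientations are given as [roll, pitch, yaw] about the fixed x, y, z axes, in that order (R = Rz(yaw) Ry(pitch) Rx(roll)).
In Python, from cell import sense, imaging, order gives the robot as it stands.
- The arm moves only by the shell command python3 -m handwheel 'ROWS' [OPENING] [FORCE]. ROWS is JSON, a list of rows, each a list of 4 numbers: the shift along the tool's x, y, z in m, then the turn about the tool's z in degrees. A call has 1 to 12 rows; each row shifts and turns the commanded pose from where the row before left it, along the tool's axes as they then stand; what a row does not reach is not made up. A row lasts 1/8 s, in which the tool goes at most 62.5 mm and 10.7 degrees, less where a joint would pass 70% of its speed; a pose out of reach is approached as far as the arm can. A call with a gripper value outside its range is refused whole. OPENING is the closure, from -1 (fully open) to 1 (shut), so that 0 is half open, set as the call begins (- or left out, the last holds). The fingers move at their own pace and stop on an object; FORCE is the grip in N (left out, the last holds). Time passes only in rows, so rows that do not move let the fingers close. It gives the time, the measured TCP pose, the force, the opening and the grip force at its end, in the units of the state.
- sense(): the state, without advancing time (a new reading comes with each control period).
- imaging.read_camera(name): name is "scene" or "top" or "wrist"; returns a dict with "img" (384x512x3 uint8, red, green, blue), "fx", "fy", "cx", "cy" (pixels), "view" (4x4, takes a point from world to camera coordinates). Camera axes: x right, y down, z forward; pixel columns grow to the right and rows downward; lengths in m; the calibration is good to about 2 mm. The wrist camera is an equidistant fisheye: a pixel r from the principal point sees the ray r / f radians off the axis. A picture is of the moment at which its call begins. There is no depth.
- order.job_done(): hands the job in; it is judged then, once.
The state is a dict: "time": time; "joint_pos": joint angles; "qvel": joint speeds; "joint_efforts": joint torques, N m; "ee_pos": TCP position; "tcp_rot": TCP orientation; "ft_force": force on the tool from outside, world axes, zero at the start; "moment": the same for the moment, N m; "opening": finger opening in m; "gripper_force": force on a finger pad.
Only numpy, scipy, OpenCV 4.12 (cv2) and the standard library are available. Lean on these libraries where they do the work, as an engineer would, in place of code of your own. Each camera call takes 0.05 s, during which the arm holds its last target. There are 200 camera calls.

## Working session

There is one attempt and no reset: what is moved stays moved. The work goes in short steps, Python scripts to look and compute and a shell command to move; the robot and the scene stay as the last step left them, time stands still between calls to the robot, and variables do not carry over. Pictures are saved under pics/ and viewed, at most 10 in all, crops included, and the job is handed in when it is done.

```bash
mkdir -p pics; ls; python3 - <<'E'
from cell import sense, imaging
import cv2,numpy as np
for n in("scene","top"):
    d=imaging.read_camera(n); np.savez(f"pics/{n}0.npz",**d)
    cv2.imwrite(f"pics/{n}0.png",cv2.resize(d["img"][:,:,::-1],(800,600),interpolation=cv2.INTER_CUBIC))
    print(n,d["fx"],d["fy"],d["cx"],d["cy"],np.round(d["view"],3).tolist())
s=sense();print(s["ee_pos"],s["tcp_rot"],s["opening"],s["time"])
E
```

```text
pics
scene 401.3877508462664 401.3877508462664 252.34104909460356 189.34500645877696 [[0.877, 0.481, 0.003, -0.54], [0.363, -0.658, -0.66, -0.163], [-0.316, 0.579, -0.751, 1.087], [0.0, 0.0, 0.0, 1.0]]
top 407.8598292504025 407.8598292504025 252.94213490864195 199.1761172072751 [[-0.003, -1.0, -0.013, 0.024], [-0.998, 0.004, -0.058, 0.603], [0.058, 0.013, -0.998, 1.192], [0.0, 0.0, 0.0, 1.0]]
[ 0.26934806 -0.61847009  0.23970356] [ 1.79912741e+02 -9.98362218e-03 -1.56469841e+02] 0.0878480084653952 0.1
```

View pics/scene0.png

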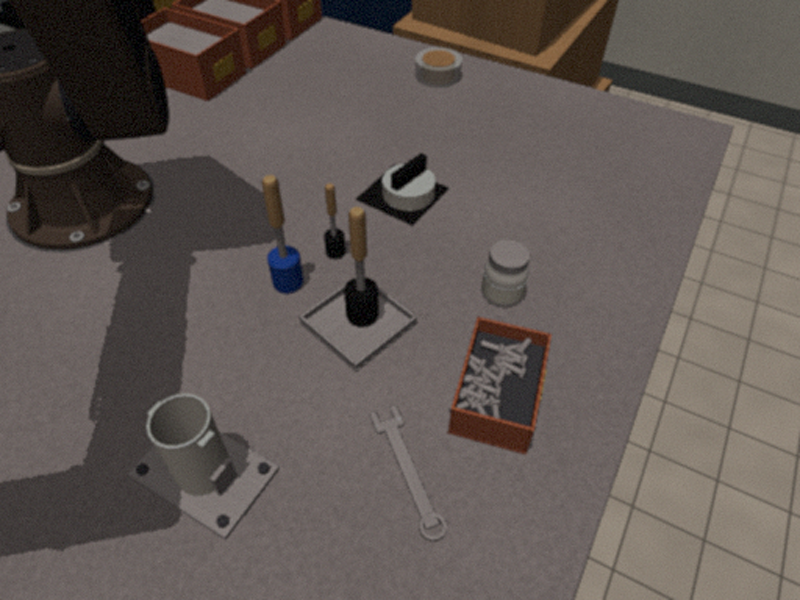

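View pics/top0.png

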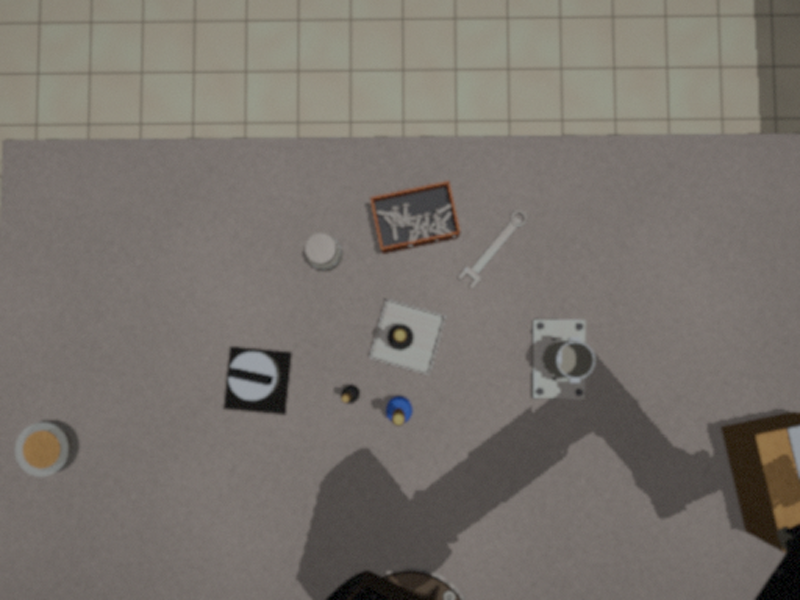

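The scene picture shows three brushes: blue at (285,270), small black at (335,240) and larger black on the tray at (360,290). In the top picture they are at (398,410), (350,393) and (400,336). The larger black one on the tray is the one I want. The cap lies on the mat at top (253,376), the canister rim is near top (574,360), the jar at (320,250), the bin at (415,217) and the spanner at (493,248).

```bash
cat > h.py <<'E'
import numpy as np,cv2
def ray(d,u,v,fish=False):
    x=np.array([(u-d["cx"])/d["fx"],(v-d["cy"])/d["fy"]])
    if fish:
        t=np.hypot(*x); c=np.array([*(x/t*np.sin(t) if t>0 else x),np.cos(t)])
    else: c=np.array([*x,1.])
    V=d["view"]; R=V[:3,:3]; return -R.T@V[:3,3],R.T@c
def plane(d,u,v,z,fish=False):
    o,r=ray(d,u,v,fish); return o+r*(z-o[2])/r[2]
def proj(d,p):
    c=d["view"]@np.array([*p,1.]); return d["fx"]*c[0]/c[2]+d["cx"],d["fy"]*c[1]/c[2]+d["cy"]
E
python3 - <<'E'
from h import *
T=dict(np.load("pics/top0.npz"));S=dict(np.load("pics/scene0.npz"))
def blobs(d,m,box,name,zs,minA=8):
    x0,y0,x1,y1=[int(b/1.5625) for b in box]
    mm=np.zeros(m.shape,np.uint8);mm[y0:y1,x0:x1]=m[y0:y1,x0:x1]
    cs,_=cv2.findContours(mm,cv2.RETR_EXTERNAL,cv2.CHAIN_APPROX_NONE)
    for c in cs:
        if cv2.contourArea(c)<minA: continue
        c=cv2.convexHull(c);M=cv2.moments(c);u,v=M["m10"]/M["m00"],M["m01"]/M["m00"]
        b=cv2.boxPoints(cv2.minAreaRect(c))
        print(name,"px",round(u*1.5625),round(v*1.5625),"A",cv2.contourArea(c),[np.round(plane(d,u,v,z),4).tolist() for z in zs],"box",[np.round(plane(d,*p,zs[0])[:2],3).tolist() for p in b])
def hsv(d):return cv2.cvtColor(d["img"],cv2.COLOR_RGB2HSV).astype(int)
H=hsv(T);h,s,v=H[...,0],H[...,1],H[...,2]
print("vals cap",H[235,150],"rim",H[230,379],"plate",H[212,345],"wood",H[215,256],"bench",H[300,100],"tray",H[230,270])
wood=((s>90)&(h>10)&(h<30)&(v>80)).astype(np.uint8)
blobs(T,wood,(360,300,440,370),"wood",[.204,.12])
blobs(T,(v>150).astype(np.uint8),(215,335,300,420),"cap",[.035])
blobs(T,(v<60).astype(np.uint8),(215,335,300,420),"bar/mat",[.067,.004])
blobs(T,((v>125)&(s<40)).astype(np.uint8),(360,290,450,380),"tray",[.018,.004])
blobs(T,((v>125)&(s<40)).astype(np.uint8),(515,300,615,410),"plate",[.008,.125])
H=hsv(S);h,s,v=H[...,0],H[...,1],H[...,2]
wood=((s>90)&(h>8)&(h<30)&(v>80)).astype(np.uint8)
blobs(S,wood,(340,200,375,265),"woodS",[.164])
a=cv2.resize(T["img"][190:262,325:400,::-1],None,fx=5,fy=5,interpolation=cv2.INTER_CUBIC)
b=cv2.resize(T["img"][190:262,220:300,::-1],None,fx=5,fy=5,interpolation=cv2.INTER_CUBIC)
cv2.imwrite("pics/crop1.png",np.hstack([a,b]))
E
```

```text
vals cap [107  18 126] rim [45  5 98] plate [ 53   7 151] wood [ 24  96 152] bench [  9  21 120] tray [ 42   8 152]
wood px 399 335 A 43.0 [[0.5543, 0.0131, 0.204], [0.5561, 0.0137, 0.12]] box [[0.563, 0.022], [0.563, 0.004], [0.545, 0.005], [0.545, 0.022]]
cap px 249 388 A 194.5 [[0.4594, 0.2949, 0.035]] box [[0.45, 0.336], [0.479, 0.33], [0.463, 0.254], [0.434, 0.26]]
cap px 254 363 A 218.5 [[0.5066, 0.2851, 0.035]] box [[0.502, 0.326], [0.533, 0.32], [0.517, 0.243], [0.486, 0.25]]
bar/mat px 248 375 A 111.0 [[0.4846, 0.2891, 0.067], [0.482, 0.3045, 0.004]] box [[0.486, 0.327], [0.498, 0.325], [0.483, 0.248], [0.471, 0.25]]
bar/mat px 261 384 A 1195.0 [[0.4681, 0.2652, 0.067], [0.4646, 0.2793, 0.004]] box [[0.427, 0.332], [0.536, 0.323], [0.526, 0.213], [0.417, 0.222]]
bar/mat px 236 353 A 43.0 [[0.5255, 0.3122, 0.067], [0.5251, 0.3288, 0.004]] box [[0.525, 0.333], [0.544, 0.304], [0.531, 0.294], [0.511, 0.323]]
tray px 414 331 A 2153.0 [[0.5651, -0.0126, 0.018], [0.5654, -0.0128, 0.004]] box [[0.514, 0.073], [0.677, 0.023], [0.635, -0.11], [0.473, -0.06]]
tray px 413 293 A 18.0 [[
[... 285 characters left out ...]
 A 348.0 [[0.4653, -0.2719, 0.008], [0.4718, -0.2452, 0.125]] box [[0.49, -0.239], [0.49, -0.327], [0.44, -0.326], [0.44, -0.238]]
plate px 564 359 A 117.5 [[0.5119, -0.2983, 0.008], [0.5139, -0.2691, 0.125]] box [[0.511, -0.271], [0.538, -0.299], [0.512, -0.323], [0.486, -0.296]]
plate px 563 330 A 598.5 [[0.567, -0.2964, 0.008], [0.5637, -0.2674, 0.125]] box [[0.547, -0.236], [0.604, -0.242], [0.594, -0.35], [0.537, -0.344]]
plate px 519 309 A 47.5 [[0.607, -0.2147, 0.008], [0.5999, -0.1935, 0.125]] box [[0.595, -0.198], [0.625, -0.212], [0.618, -0.228], [0.588, -0.215]]
woodS px 355 226 A 171.5 [[0.5444, 0.0251, 0.164]] box [[0.555, -0.021], [0.518, 0.055], [0.536, 0.06], [0.571, -0.016]]
```

View pics/crop1.png

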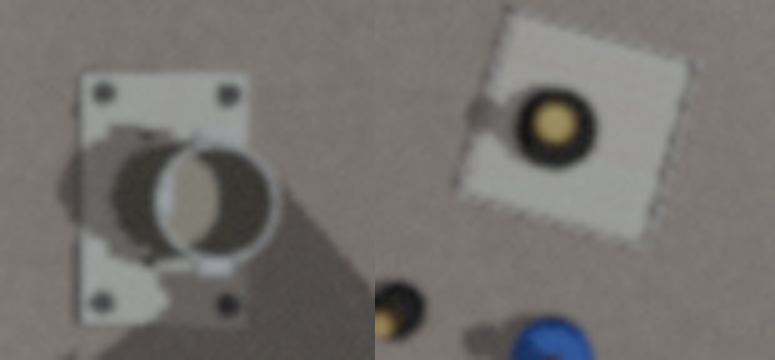

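The crop shows the canister rim as a circle centred at crop (216,203), with its lugs at (212,137) and (216,268). The plate corners run from (82,73) to (246,325). The larger black brush stands on the tray, its handle top at (555,124), clear of the blue one at (553,345) and the small one at (395,310). That confirms the choice.

```bash
python3 - <<'E'
from h import *
T=dict(np.load("pics/top0.npz"));S=dict(np.load("pics/scene0.npz"))
P=lambda x,y,z,u0:np.round(plane(T,u0+(x+.5)/5-.5,190+(y+.5)/5-.5,z),4)
print("rim",P(216.5,203,.125,325),P(153,203,.125,325),P(280,203,.125,325),"lugs",P(212,137,.115,325),P(216,268,.115,325))
print("plate",[P(*q,.008,325) for q in[(82,73),(248,73),(246,325),(82,323)]],P(164.5,198.5,.008,325))
print("tray",[P(*q,.018,220) for q in[(135,12),(315,62),(265,240),(85,190)]],P(200,126,.018,220))
print("brush top",P(180,124,.204,220),"head",P(181,128,.064,220))
img=T["img"];hs=cv2.cvtColor(img,cv2.COLOR_RGB2HSV);m=np.zeros(img.shape[:2],np.uint8)
m[220:262,142:185]=(hs[220:262,142:185,2]>110)
m=m*0+cv2.morphologyEx(m,cv2.MORPH_OPEN,np.ones((2,2)))
c=max(cv2.findContours(m,cv2.RETR_EXTERNAL,cv2.CHAIN_APPROX_NONE)[0],key=cv2.contourArea)
pts=np.vstack([c for c in cv2.findContours(m[:,:],cv2.RETR_EXTERNAL,cv2.CHAIN_APPROX_NONE)[0] if cv2.contourArea(c)>100])
(u,v),r=cv2.minEnclosingCircle(pts);print("cap",u,v,r,plane(T,u,v,.035))
q=np.array([.5543,.0131,.204]);print("scene check brush top px",np.array(proj(S,q))*1.5625,"rim",np.array(proj(S,(.511,-.268,.125)))*1.5625,"cap",np.array(proj(S,(.483,.290,.035)))*1.5625)
E
```

```text
rim [ 0.5125 -0.2873  0.125 ] [ 0.5125 -0.2534  0.125 ] [ 0.5124 -0.3212  0.125 ] lugs [ 0.5479 -0.2882  0.115 ] [ 0.4773 -0.289   0.115 ]
plate [array([ 0.5877, -0.2401,  0.008 ]), array([ 0.5874, -0.3386,  0.008 ]), array([ 0.4383, -0.3345,  0.008 ]), array([ 0.4397, -0.2379,  0.008 ])] [ 0.513  -0.2878  0.008 ]
tray [array([0.6245, 0.0408, 0.018 ]), array([ 0.5944, -0.0658,  0.018 ]), array([ 0.4895, -0.0356,  0.018 ]), array([0.5192, 0.0705, 0.018 ])] [0.5567 0.0024 0.018 ]
brush top [0.5541 0.013  0.204 ] head [0.5547 0.0134 0.064 ]
cap 162.0 241.0 15.811488151550293 [0.48098443 0.28720909 0.035     ]
scene check brush top px [355.40924274 210.45581562] rim [189.42287031 404.21794575] cap [407.55030353 178.80065895]
```

Rim (0.5125,-0.287), which agrees with the plate centre. Brush at (0.5545,0.013), upright, and its reprojection into the scene view matches. Tray centre (0.557,0.002), cap about (0.482,0.288) with the bar at about 79°. Now raise, turn to yaw 180 and travel.

```bash
python3 -m handwheel '[[0,0,-0.02,7.85],[0,0,-0.02,7.85],[0,0,-0.02,7.8],[-0.0136,0.0301,0,0],[-0.0136,0.0301,0,0],[-0.0136,0.0301,0,0],[-0.0136,0.0301,0,0],[-0.0136,0.0301,0,0],[-0.0136,0.0301,0,0],[-0.0136,0.0301,0,0],[-0.0136,0.0301,0,0],[-0.0136,0.0301,0,0]]' -1 20; python3 -m handwheel '[[-0.0136,0.0301,0,0],[-0.0136,0.0301,0,0],[-0.0136,0.0301,0,0],[-0.0136,0.0301,0,0],[-0.0136,0.0301,0,0],[-0.0136,0.0301,0,0],[-0.0136,0.0301,0,0],[-0.0136,0.0301,0,0],[-0.0136,0.0301,0,0],[-0.0136,0.0301,0,0],[-0.0136,0.0301,0,0],[0,0,0,0]]'; python3 -m handwheel '[[0,0,0,0]]'
```

```text
time: 1.6
ee_pos: [0.3919, -0.3467, 0.3002]
tcp_rot: [180.0, -0.0, -180.0]
ft_force: [0.3, -0.3, -0.0]
opening: 0.0872
gripper_force: 0.0
time: 3.1
ee_pos: [0.5415, -0.015, 0.2998]
tcp_rot: [-180.0, -0.1, -179.8]
ft_force: [-0.9, -0.5, 0.4]
opening: 0.0877
gripper_force: 0.0
time: 3.22
ee_pos: [0.5408, -0.0167, 0.3002]
tcp_rot: [-180.0, -0.1, -179.9]
ft_force: [0.3, -0.8, 0.7]
opening: 0.0878
gripper_force: 0.0
```

```bash
python3 -m handwheel '[[-0.0137,0.0297,0,0],[0,0,0.02,0],[0,0,0.024,0],[0,0,0.024,0],[0,0,0.024,0],[0,0,0.024,0],[0,0,0.024,0],[0,0,0,0],[0,0,0,0]]'; python3 - <<'E'
from cell import imaging,sense
from h import *
d=imaging.read_camera("wrist");cv2.imwrite("pics/w1.png",d["img"][:,:,::-1]);print(d["fx"],d["cx"],d["cy"],np.round(d["view"],3).tolist())
E
```

```text
time: 4.35
ee_pos: [0.5553, 0.0126, 0.1616]
tcp_rot: [-180.0, 0.1, -180.0]
ft_force: [0.7, -0.4, -0.2]
opening: 0.0879
gripper_force: 0.0
297.3186396354542 257.9963330886366 190.10897471362298 [[-0.001, 1.0, -0.0, -0.011], [0.965, 0.001, 0.262, -0.548], [0.262, -0.0, -0.965, 0.167], [0.0, 0.0, 0.0, 1.0]]
```

View pics/w1.png

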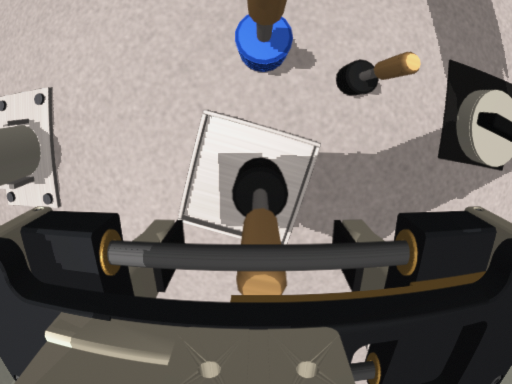

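The wrist picture shows the handle at about (262,260), midway between the fingers. Close the gripper.

```bash
python3 -m handwheel '[[0,0,0.002,0],[0,0,0,0],[0,0,0,0],[0,0,0,0],[0,0,0,0],[0,0,0,0],[0,0,0,0]]' 1 30; python3 -m handwheel '[[0,0,-0.01,0],[0,0,-0.025,0],[0,0,-0.03,0],[0,0,-0.03,0],[0,0,-0.03,0],[0,0,-0.03,0],[0,0,-0.02,0],[0,0,0,0]]'
```

```text
time: 5.28
ee_pos: [0.5548, 0.0131, 0.1585]
tcp_rot: [-180.0, -0.0, -180.0]
ft_force: [-0.1, 0.6, -0.2]
opening: 0.0237
gripper_force: 0.1
time: 6.28
ee_pos: [0.5554, 0.0132, 0.3355]
tcp_rot: [179.9, 0.2, -180.0]
ft_force: [0.2, -0.2, -1.8]
opening: 0.0212
gripper_force: 30.0
```

```bash
python3 -m handwheel '[[0.0039,-0.02,0,0],[0.0039,-0.028,0,0],[0.0039,-0.028,0,0],[0.0039,-0.028,0,0],[0.0039,-0.028,0,0],[0.0039,-0.028,0,0],[0.0039,-0.028,0,0],[0.0039,-0.028,0,0],[0.0039,-0.028,0,0],[0.0039,-0.028,0,0],[0.0039,-0.02,0,0],[0,-0.008,0,0]]'; python3 -m handwheel '[[0,0,0,0],[0,0,0,0]]'; python3 - <<'E'
from cell import imaging,sense
from h import *
s=sense();p=s["ee_pos"];print(p)
ims=[]
for n in("scene","top","wrist"):
    d=imaging.read_camera(n);np.savez(f"pics/{n}1.npz",**d)
    if n=="wrist": w=d["img"];continue
    tip=p+[0,0,-.155];print(n,np.round([proj(d,tip),proj(d,tip+[0,0,.06]),proj(d,(.5125,-.2873,.125))],1).tolist())
    if n=="scene": a=d["img"][170:330,60:220]
cv2.imwrite("pics/c2.png",np.hstack([cv2.resize(a,(384,384),interpolation=cv2.INTER_CUBIC),w[:,50:450]])[:,:,::-1])
E
```

```text
time: 7.78
ee_pos: [0.5113, -0.2882, 0.3328]
tcp_rot: [180.0, -0.1, 180.0]
ft_force: [0.2, 0.6, -1.6]
opening: 0.0215
gripper_force: 30.0
time: 8.02
ee_pos: [0.5122, -0.2864, 0.3335]
tcp_rot: [180.0, -0.0, -179.9]
ft_force: [-0.7, 0.4, -1.5]
opening: 0.0212
gripper_force: 30.0
[ 0.51219584 -0.28643015  0.33348841]
scene [[105.6, 249.8], [94.3, 227.1], [114.1, 267.9]]
top [[373.2, 230.7], [380.2, 231.2], [367.9, 230.2]]
```

View pics/c2.png

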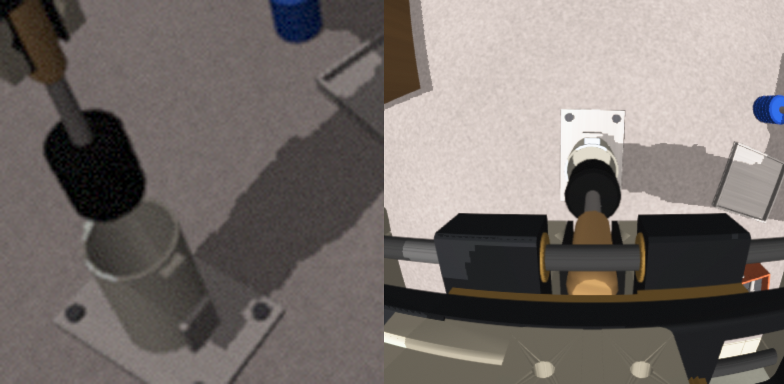

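The left part shows the brush head's bottom face at crop (110,192). That is scene pixel (105.8,250), against (105.6,249.8) predicted, so the brush hangs straight and is about 160 mm up in the grip. It is over the mouth, so I lower it.

```bash
python3 -m handwheel '[[0,-0.0008,0.02,0],[0,0,0.02,0],[0,0,0.02,0],[0,0,0.015,0],[0,0,0,0]]'
```

```text
time: 8.8
ee_pos: [0.5117, -0.2873, 0.2576]
tcp_rot: [180.0, -0.1, -179.9]
ft_force: [0.4, 0.4, -1.1]
opening: 0.0216
gripper_force: 30.0
```

```bash
python3 -m handwheel '[[0,0,0.02,0],[0,0,0.02,0],[0,0,0.02,0],[0,0,0.015,0],[0,0,0.009,0],[0,0,0,0],[0,0,0,0]]'
```

```text
time: 9.68
ee_pos: [0.5126, -0.288, 0.1753]
tcp_rot: [-180.0, 0.1, -180.0]
ft_force: [0.5, 0.8, -1.0]
opening: 0.0211
gripper_force: 30.0
```

```bash
python3 -m handwheel '[[0,0,0.004,0],[0,0,0.002,0],[0,0,0,0],[0,0,0,0]]'
```

```text
time: 10.18
ee_pos: [0.5121, -0.2878, 0.1686]
tcp_rot: [-180.0, -0.0, -180.0]
ft_force: [-0.4, -0.1, -1.1]
opening: 0.0212
gripper_force: 30.0
```

```bash
python3 -m handwheel '[[0,0,-0.025,0],[0,0,-0.03,0],[0,0,-0.03,0],[0,0,0,0],[0,0,0,0],[0,0,0.025,0],[0,0,0.025,0],[0,0,0.02,0],[0,0,0.013,0],[0,0,0,0],[0,0,0,0],[0,0,0,0]]'; python3 -m handwheel '[[0,0,-0.025,0],[0,0,-0.03,0],[0,0,-0.03,0],[0,0,0,0],[0,0,0,0],[0,0,0.025,0],[0,0,0.025,0],[0,0,0.02,0],[0,0,0.014,0],[0,0,0,0],[0,0,0,0],[0,0,0,0]]'
```

```text
time: 11.68
ee_pos: [0.5124, -0.2878, 0.1712]
tcp_rot: [-180.0, 0.1, -180.0]
ft_force: [-0.5, -0.6, -0.7]
opening: 0.0216
gripper_force: 30.0
time: 13.18
ee_pos: [0.5126, -0.2879, 0.1724]
tcp_rot: [-180.0, 0.1, -180.0]
ft_force: [0.7, 0.1, -1.0]
opening: 0.0213
gripper_force: 30.0
```

```bash
python3 -m handwheel '[[0,0,-0.025,0],[0,0,-0.03,0],[0,0,-0.03,0],[0,0,-0.03,0],[0,0,-0.03,0],[0,0,-0.02,0],[0,0,0,0]]'; python3 -m handwheel '[[-0.004,0.02,0,0],[-0.004,0.027,0,0],[-0.004,0.027,0,0],[-0.004,0.027,0,0],[-0.004,0.027,0,0],[-0.004,0.027,0,0],[-0.004,0.027,0,0],[-0.004,0.027,0,0],[-0.004,0.027,0,0],[-0.004,0.027,0,0],[-0.003,0.026,0,0],[0,0.005,0,0]]';python3 -m handwheel '[[0,0,0,0]]'
```

```text
time: 14.05
ee_pos: [0.5127, -0.288, 0.3388]
tcp_rot: [-179.9, 0.2, -180.0]
ft_force: [-0.4, -0.1, -2.0]
opening: 0.0214
gripper_force: 30.0
time: 15.55
ee_pos: [0.5544, 0.0083, 0.3353]
tcp_rot: [-180.0, -0.1, -179.8]
ft_force: [-0.3, 0.0, -1.9]
opening: 0.0216
gripper_force: 30.0
time: 15.68
ee_pos: [0.5545, 0.0068, 0.3359]
tcp_rot: [-180.0, -0.1, -179.9]
ft_force: [0.6, -0.5, -1.6]
opening: 0.0211
gripper_force: 30.0
```

Lower towards TCP 0.165, and then feel for the floor in small steps.

```bash
python3 -m handwheel '[[0,0,0.025,0],[0,0,0.03,0],[0,0,0.03,0],[0,0,0.03,0],[0,0,0.03,0],[0,0,0.015,0],[0,0,0.008,0],[0,0,0,0],[0,0,0,0]]'; python3 -m handwheel '[[0,0,0.002,0],[0,0,0.002,0],[0,0,0.002,0],[0,0,0,0],[0,0,0,0]]'
```

```text
time: 16.8
ee_pos: [0.5555, 0.0064, 0.1696]
tcp_rot: [180.0, 0.1, -180.0]
ft_force: [-0.7, 0.0, -1.4]
opening: 0.0214
gripper_force: 30.0
time: 17.42
ee_pos: [0.555, 0.0063, 0.1626]
tcp_rot: [-180.0, -0.0, -180.0]
ft_force: [0.1, 0.4, -1.2]
opening: 0.0215
gripper_force: 30.0
```

```bash
python3 -m handwheel '[[0,0,0.001,0],[0,0,0.001,0],[0,0,0.001,0],[0,0,0,0],[0,0,0,0]]'
```

```text
time: 18.05
ee_pos: [0.5549, 0.0062, 0.1596]
tcp_rot: [180.0, 0.0, -180.0]
ft_force: [-0.0, 0.0, -1.5]
opening: 0.0211
gripper_force: 30.0
```

```bash
python3 -m handwheel '[[0,0,0.001,0],[0,0,0.001,0],[0,0,0,0],[0,0,0,0]]'
```

```text
time: 18.55
ee_pos: [0.5553, 0.0063, 0.1584]
tcp_rot: [180.0, 0.1, -179.9]
ft_force: [-0.6, 1.4, 5.9]
opening: 0.0214
gripper_force: 30.0
```

Floor touched (+6 N). Release and rise.

```bash
python3 -m handwheel '[[0,0,0,0],[0,0,0,0],[0,0,0,0],[0,0,0,0],[0,0,0,0],[0,0,-0.01,0],[0,0,-0.025,0],[0,0,-0.03,0],[0,0,-0.03,0],[0,0,-0.03,0],[0,0,-0.02,0],[0,0,0,0]]' -1; python3 - <<'E'
from cell import imaging,sense
from h import *
print(sense()["ee_pos"],sense()["opening"])
d=imaging.read_camera("scene");np.savez("pics/scene3.npz",**d)
print([np.round(proj(d,(.5551,.0065,z)),1) for z in(.204,.004)])
S=d["img"];w=imaging.read_camera("wrist")["img"]
cv2.imwrite("pics/c3.png",np.hstack([cv2.resize(S[115:243,170:298],(384,384),interpolation=cv2.INTER_CUBIC),w[:,50:450]])[:,:,::-1])
E
```

```text
time: 20.05
ee_pos: [0.5557, 0.0063, 0.305]
tcp_rot: [179.9, 0.2, -180.0]
ft_force: [0.6, 0.5, -0.7]
opening: 0.0876
gripper_force: 0.0
[0.55568797 0.00633923 0.30498621] 0.08763828151095211
[array([226. , 136.8]), array([230.1, 203.5])]
```

View pics/c3.png

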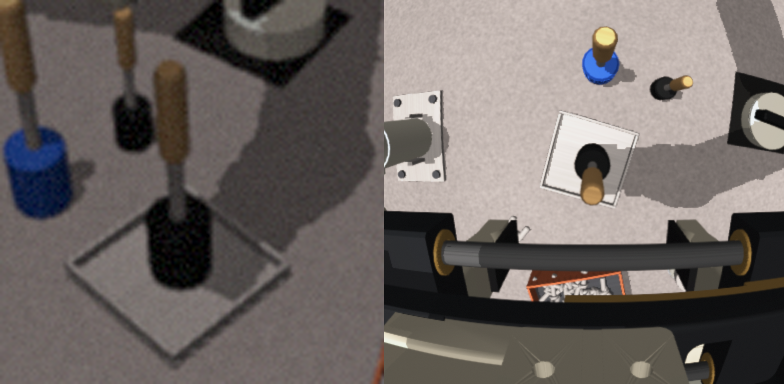

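The brush stands upright on the tray: head at left crop (180,240), handle top at (170,70). Now over to the cap, then turn to the bar.

```bash
python3 -m handwheel '[[0.0067,0.02,0,0],[0.0067,0.026,0,0],[0.0067,0.026,0,0],[0.0067,0.026,0,0],[0.0067,0.026,0,0],[0.0067,0.026,0,0],[0.0067,0.026,0,0],[0.0067,0.026,0,0],[0.0067,0.026,0,0],[0.0067,0.026,0,0],[0.0067,0.026,0,0],[0,0.002,0,0]]'; python3 -m handwheel '[[0,0,0,-9.9],[0,0,0,-9.9],[0,0,0,-9.9],[0,0,0,-9.9],[0,0,0,-9.9],[0,0,0,-9.9],[0,0,0,-9.9],[0,0,0,-9.7],[0,0,0,0],[0,0,0,0]]'; python3 - <<'E'
from cell import imaging,sense
from h import *
s=sense();print(s["ee_pos"],s["joint_pos"])
d=imaging.read_camera("wrist");np.savez("pics/wr4.npz",**d);cv2.imwrite("pics/w4.png",cv2.resize(d["img"][:,:,::-1],(800,600)))
E
```

```text
time: 21.65
ee_pos: [0.4803, 0.2892, 0.3013]
tcp_rot: [-179.9, -0.1, -179.9]
ft_force: [0.4, -1.2, 1.1]
opening: 0.0876
gripper_force: 0.0
time: 22.9
ee_pos: [0.481, 0.2877, 0.3022]
tcp_rot: [180.0, -0.0, -101.2]
ft_force: [0.2, 0.7, 0.3]
opening: 0.0874
gripper_force: 0.0
[0.48101707 0.28774496 0.30224296] [ 5.08956291e+01  7.78604167e+00 -8.31331751e+00 -3.66675397e-03
 -7.39372538e+01 -6.20885224e+01]
```

View pics/w4.png

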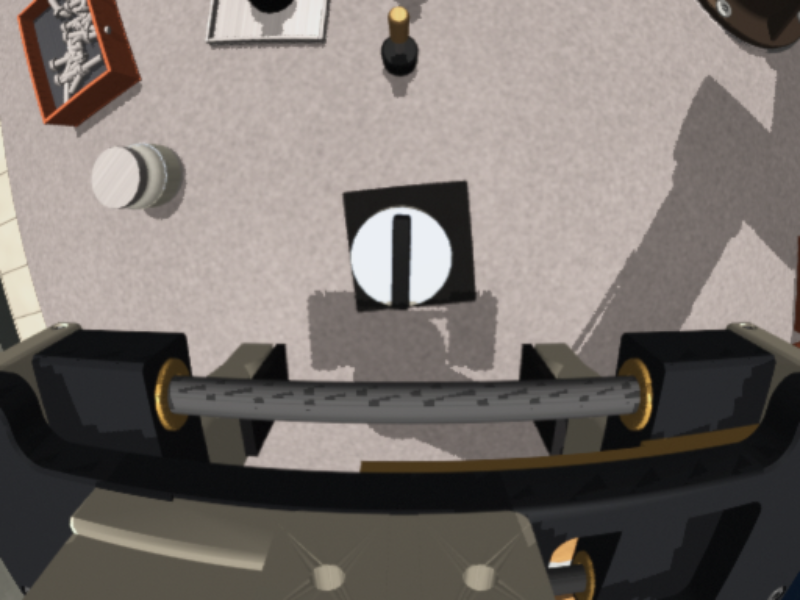

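The cap is at (401,257) and its bar runs vertically from (402,215) to (401,308), so it is aligned with the tool. Refining from the mask.

```bash
python3 - <<'E'
from h import *
d=dict(np.load("pics/wr4.npz"));img=d["img"]
# bar: dark within cap disc
m=np.zeros(img.shape[:2],np.uint8);m[125:205,215:300]=(img[125:205,215:300].min(2)>190)
cs=[c for c in cv2.findContours(m,cv2.RETR_EXTERNAL,cv2.CHAIN_APPROX_NONE)[0] if cv2.contourArea(c)>100]
hull=cv2.convexHull(np.vstack(cs))[:,0]
w=np.array([plane(d,*p,.035,True)[:2] for p in hull],np.float32)
print("cap centre",cv2.minEnclosingCircle(w),len(cs))
k=np.zeros_like(m);cv2.fillConvexPoly(k,hull,1)
b=((img.max(2)<80)&(k>0)).astype(np.uint8)
c=max(cv2.findContours(b,cv2.RETR_EXTERNAL,cv2.CHAIN_APPROX_NONE)[0],key=cv2.contourArea)[:,0]
w=np.array([plane(d,*p,.067,True)[:2] for p in c],np.float32);print("bar",cv2.minAreaRect(w),cv2.fitLine(w,2,0,.01,.01).ravel())
E
```

```text
cap centre ((0.484209269285202, 0.2896253764629364), 0.045080240815877914) 1
bar ((0.48295730352401733, 0.28612086176872253), (0.07269570231437683, 0.014115755446255207), 78.53970336914062) [0.2139438  0.976846   0.4831929  0.28628877]
```

```bash
python3 -m handwheel '[[-0.0025,-0.0028,0.02,0],[0,0,0.03,0],[0,0,0.03,0],[0,0,0.03,0],[0,0,0.03,0],[0,0,0.03,0],[0,0,0.03,0],[0,0,0.025,0],[0,0,0.015,0],[0,0,0.006,0],[0,0,0,0],[0,0,0,0]]'
```

```text
time: 24.45
ee_pos: [0.4847, 0.2906, 0.0575]
tcp_rot: [-180.0, 0.1, -101.0]
ft_force: [-0.1, 0.4, 0.6]
opening: 0.0877
gripper_force: 0.0
```

```bash
python3 -m handwheel '[[0,0,0.004,0],[0,0,0,0],[0,0,0,0],[0,0,0,0],[0,0,0,0],[0,0,0,0],[0,0,0,0],[0,0,0,0],[0,0,0,0]]' 1 30; python3 -m handwheel '[[0,0,-0.003,0],[0,0,-0.02,0],[0,0,-0.03,0],[0,0,-0.03,0],[0,0,-0.03,0],[0,0,-0.03,0],[0,0,-0.03,0],[0,0,-0.02,0],[0,0,0,0],[0,0,0,0]]'
```

```text
time: 25.58
ee_pos: [0.4843, 0.2901, 0.0526]
tcp_rot: [180.0, -0.0, -101.0]
ft_force: [-0.0, -0.3, -0.1]
opening: 0.0157
gripper_force: 29.8
time: 26.82
ee_pos: [0.4837, 0.2898, 0.2446]
tcp_rot: [179.9, -0.0, -101.0]
ft_force: [0.6, 0.1, -1.7]
opening: 0.0157
gripper_force: 29.8
```

```bash
python3 -m handwheel '[[0,0,-0.03,0],[0,0,-0.035,0],[0.0281,-0.0069,0,0],[0.0281,-0.0069,0,0],[0.0281,-0.0069,0,0],[0.0281,-0.0069,0,0],[0.0281,-0.0069,0,0],[0.0281,-0.0069,0,0],[0.0281,-0.0069,0,0],[0.0281,-0.0069,0,0],[0.0281,-0.0069,0,0],[0.0281,-0.0069,0,0]]'; python3 -m handwheel '[[0.0281,-0.0069,0,0],[0.0281,-0.0069,0,0],[0.0281,-0.0069,0,0],[0.0281,-0.0069,0,0],[0.0281,-0.0069,0,0],[0.0281,-0.0069,0,0],[0.0281,-0.0069,0,0],[0.0281,-0.0069,0,0],[0.0281,-0.0069,0,0],[0.0261,-0.0069,0,0],[0,0,0,0],[0,0,0,0]]'
```

```text
time: 28.32
ee_pos: [0.498, 0.0002, 0.3092]
tcp_rot: [179.9, -0.1, -101.0]
ft_force: [-0.2, -0.4, -1.3]
opening: 0.0159
gripper_force: 29.8
time: 29.82
ee_pos: [0.5129, -0.2856, 0.3094]
tcp_rot: [179.9, 0.0, -101.0]
ft_force: [1.1, 0.6, -1.1]
opening: 0.0161
gripper_force: 29.8
```

```bash
python3 -m handwheel '[[0.0017,0,0.025,0],[0,0,0.03,0],[0,0,0.03,0],[0,0,0.025,0],[0,0,0.008,0],[0,0,0,0],[0,0,0,0]]'; python3 - <<'E'
from cell import imaging,sense
from h import *
s=sense();p=s["ee_pos"];print(p)
d=imaging.read_camera("scene");np.savez("pics/scene5.npz",**d)
e=imaging.read_camera("wrist");np.savez("pics/wr5.npz",**e)
bot=p[2]-.0486
print("pred cap bottom ctr",proj(d,(p[0],p[1],bot)),"top plate ctr",proj(d,(p[0],p[1],bot+.031)),"rim",proj(d,(.5125,-.2873,.125)))
a=d["img"][190:330,50:220]
cv2.imwrite("pics/c5.png",np.hstack([cv2.resize(a,(466,384),interpolation=cv2.INTER_CUBIC),e["img"][:300,90:420][:, :, :].copy() if 0 else cv2.resize(e["img"][100:300,170:344],(334,384))])[:,:,::-1])
E
```

```text
time: 30.7
ee_pos: [0.5137, -0.2876, 0.1938]
tcp_rot: [-179.9, -0.0, -100.9]
ft_force: [0.5, -0.1, -0.8]
opening: 0.0162
gripper_force: 29.8
[ 0.51365161 -0.28758975  0.19381086]
pred cap bottom ctr (np.float64(111.34723785477391), np.float64(261.9411633652219)) top plate ctr (np.float64(106.16015820248751), np.float64(251.5268214306924)) rim (np.float64(114.11813154571672), np.float64(267.9068475657435))
```

View pics/c5.png

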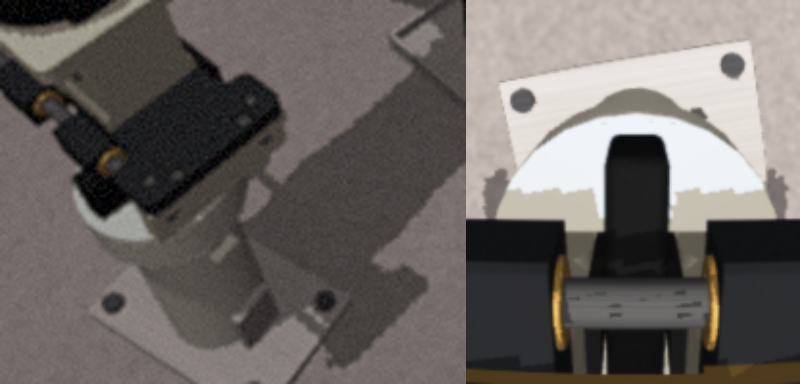

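```bash
python3 - <<'E'
from h import *
from scipy.optimize import least_squares
def fit(w,R): return least_squares(lambda c:np.hypot(*(w-c).T)-R,w.mean(0)+[0,-.01],loss="soft_l1",f_scale=.001)
d=dict(np.load("pics/wr5.npz"));img=d["img"].astype(int)
m=(img.min(2)>200);z=.1938-.0486+.031
P=[(c,np.argmax(m[100:230,c])+100-.5) for c in range(192,312) if m[100:230,c].any()]
P=[p for p in P if 150<p[1]<196]
w=np.array([plane(d,*p,z,True)[:2] for p in P])
r=fit(w,.0455);print(len(P),"cap centre",r.x,np.abs(r.fun).mean(),"tcp .5137 -.2876")
print("lsq free R",least_squares(lambda c:np.hypot(*(w-c[:2]).T)-c[2],[.51,-.29,.045]).x)
b=img[:,:,:].max(2)<60
col=b[150:215,225:285];rows=np.where(col.sum(1)>15)[0];v=rows[0]+150;cc=np.where(col[rows[0]+3])[0];u=cc.mean()+225
print("bar end px",u,v,plane(d,u,v,z+.032,True),"-> centre",plane(d,u,v,z+.032,True)[:2]-.04*np.array([np.cos(np.radians(79)),np.sin(np.radians(79))]))
E
```

```text
<stdin>:3: RuntimeWarning: Mean of empty slice.
  ret = ret.dtype.type(ret / rcount)
Traceback (most recent call last):
ValueError: Initial guess is outside of provided bounds
```

```bash
python3 - <<'E'
from h import *
from scipy.optimize import least_squares
d=dict(np.load("pics/wr5.npz"));img=cv2.medianBlur(d["img"],3).astype(int)
m=((img.min(2)>200)&(img[...,2]-img[...,0]>4)).astype(np.uint8);z=.1938-.0486+.031
m[:100]=0;m[215:]=0;n,L,st,_=cv2.connectedComponentsWithStats(m);k=1+np.argmax(st[1:,4]);print(st[k])
m=np.isin(L,[i for i in range(1,n) if st[i,4]>80])
P=[(c,np.argmax(m[:,c])-.5) for c in range(180,330) if m[:,c].any() and np.argmax(m[:,c])<196]
w=np.array([plane(d,*p,z,True)[:2] for p in P])
f=lambda R:least_squares(lambda c:np.hypot(*(w-c).T)-R,w.mean(0)+[0,-.01],loss="soft_l1",f_scale=.001)
r=f(.0455);print(len(P),P[0],P[len(P)//2],P[-1],"centre",r.x,np.abs(r.fun).mean())
b=img.max(2)<60
col=b[150:215,225:285];rows=np.where(col.sum(1)>15)[0];v=rows[0]+150;u=np.where(col[rows[0]+3])[0].mean()+225
q=plane(d,u,v,z+.032,True);print("bar end",u,v,q,"ctr",q[:2]-.04*np.array([np.cos(1.379),np.sin(1.379)]))
E
```

```text
[ 192  160  132   53 2827]
130 (193, np.float64(193.5)) (258, np.float64(159.5)) (322, np.float64(193.5)) centre [ 0.49844375 -0.36973229] 0.007413297638066425
bar end 259.0 171 [ 0.50460101 -0.33142414  0.2082    ] ctr [ 0.4969761  -0.37069068]
```

```bash
python3 - <<'E'
from h import *
from scipy.optimize import least_squares
d=dict(np.load("pics/wr5.npz"));img=cv2.medianBlur(d["img"],3).astype(int)
m=((img.min(2)>200)&(img[...,2]-img[...,0]>4)).astype(np.uint8)
m[:100]=0;m[215:]=0
P=[(c,np.argmax(m[:,c])-.5) for c in range(195,320) if m[:,c].any()]
for z in(.1738,.1762):
    w=np.array([plane(d,*p,z,True)[:2] for p in P])
    r=least_squares(lambda c:np.hypot(*(w-c).T)-.0455,[.5137,-.2876],loss="soft_l1",f_scale=.001);print(z,"centre",r.x,np.abs(r.fun).mean())
E
```

```text
0.1738 centre [ 0.51373057 -0.2865615 ] 0.00017891296552316084
0.1762 centre [ 0.5136505  -0.28686509] 0.00019852643999926833
```

The cap's disc fits a 45.5 mm circle to 0.2 mm, centred at (0.5137,-0.2868), so it is about 1 mm off the canister axis. Correct that and lower.

```bash
python3 -m handwheel '[[0.0008,0.0007,0.008,0],[0,0,0.01,0],[0,0,0.01,0],[0,0,0.007,0],[0,0,0,0],[0,0,0,0]]'
```

```text
time: 31.55
ee_pos: [0.5123, -0.2883, 0.1577]
tcp_rot: [-180.0, -0.0, -101.0]
ft_force: [-0.5, -0.4, -1.9]
opening: 0.0158
gripper_force: 29.8
```

```bash
python3 -m handwheel '[[0,0,0.003,0],[0,0,0.003,0],[0,0,0.002,0],[0,0,0,0],[0,0,0,0]]'
```

```text
time: 32.17
ee_pos: [0.5121, -0.2882, 0.1496]
tcp_rot: [-180.0, -0.0, -101.0]
ft_force: [0.1, 0.2, -1.5]
opening: 0.0158
gripper_force: 29.8
```

```bash
python3 -m handwheel '[[0,0,0.001,0],[0,0,0.001,0],[0,0,0.001,0],[0,0,0,0],[0,0,0,0]]'
```

```text
time: 32.8
ee_pos: [0.5121, -0.2882, 0.1475]
tcp_rot: [-180.0, -0.0, -100.9]
ft_force: [-2.5, 2.6, 6.3]
opening: 0.0153
gripper_force: 29.8
```

The cap is home: TCP 0.1475 against 0.1476 expected. Turn +80°.

```bash
python3 -m handwheel '[[0,0,-0.0005,5],[0,0,0,10],[0,0,0,10],[0,0,0,10],[0,0,0,10],[0,0,0,10],[0,0,0,10],[0,0,0,10],[0,0,0,5],[0,0,0,0],[0,0,0,0]]'
```

```text
time: 34.17
ee_pos: [0.5124, -0.2884, 0.1476]
tcp_rot: [-180.0, 0.0, 179.2]
ft_force: [-0.8, -0.6, 4.9]
opening: 0.016
gripper_force: 29.8
```

Release, rise and look.

```bash
python3 -m handwheel '[[0,0,0,0],[0,0,0,0],[0,0,0,0],[0,0,0,0],[0,0,0,0],[0,0,-0.01,0],[0,0,-0.025,0],[0,0,-0.03,0],[0,0,-0.03,0],[0,0,-0.03,0],[0,0,-0.03,0],[0,0,0,0]]' -1; python3 -m handwheel '[[0,0.03,0,0],[0,0.03,0,0],[0,0.03,0,0],[0,0.03,0,0],[0,0.03,0,0],[0,0,0,0],[0,0,0,0],[0,0,0,0]]';python3 - <<'E'
from cell import imaging
from h import *
d=imaging.read_camera("scene")["img"];t=imaging.read_camera("wrist")["img"]
cv2.imwrite("pics/c6.png",np.hstack([cv2.resize(d[110:350,40:300],(416,384),interpolation=cv2.INTER_CUBIC),t[:, :380]])[:,:,::-1])
E
```

```text
time: 35.67
ee_pos: [0.5131, -0.2888, 0.3057]
tcp_rot: [-179.9, 0.3, 179.1]
ft_force: [-0.2, -0.9, 0.6]
opening: 0.0878
gripper_force: 0.0
time: 36.67
ee_pos: [0.5145, -0.1388, 0.3019]
tcp_rot: [-180.0, -0.0, 179.0]
ft_force: [0.8, -0.4, 0.1]
opening: 0.0878
gripper_force: 0.0
```

View pics/c6.png

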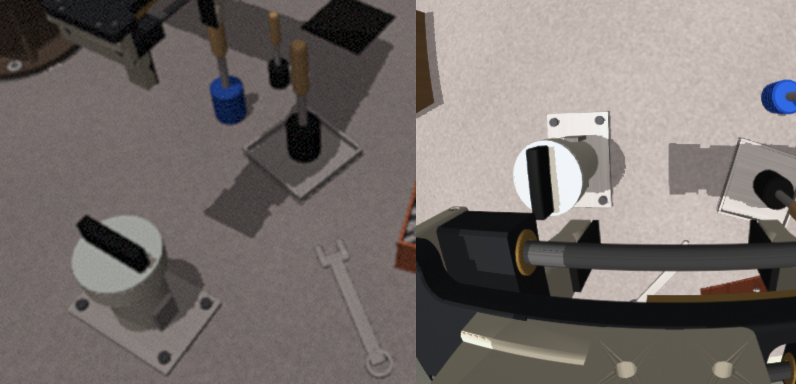

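The cap sits level on the canister at left crop (118,250), with the bar along the plate's long side. The brush stands on its tray at (303,140). The arm is clear of both.

```bash
python3 -c "
from cell import order
print(order.job_done())"
```

```text
the job is handed in; nothing more can be done
None
```

The canister was brushed to the floor three times, the brush stands upright on its tray, the cap is home with its bar in line with the lugs, and the job was handed in after about 37 s of robot time; no verdict came back.

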